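# Bolt a gearbox half in its jig, fit the other half on its dowels and hold the pair shut

## Robot

A 7-joint arm with a two-finger parallel gripper is mounted at the origin on the work surface. World frame = base frame: x ahead of the robot, y to its left, z up, the work surface at z = 0. Lengths are in mm, angles in rad, forces in N, time in s.
With the tool pointing down it reaches from about 400 to 850 mm from the base axis. Payload 4.4 kg.
Tool frame: the origin (TCP) lies on the mounting face of the last link; the fingertips stand 199 mm ahead of it and the grasp point (between the pads) lies 180 mm ahead of it (env.grasp_offset is the distance from the TCP to the grasp point, in mm); z points along the fingers, y is the line along which they close (so a half turn about z gives the same grasp; the last joint's range is limited). The gripper opens to 94 mm and grips with 3 to 60 N. Pads are 16 mm wide; open, the fingers measure 119 mm over their backs; the gripper's body (75 mm by 177 mm) begins 78 mm behind the grasp point.
Start: joints at [-1.33, 0.628, 0.038, 1.517, -0.027, 0.996, -0.02], TCP at [196.288, 619.667, 404.678] pointing down, gripper open.
Joint ranges: [-3.06, 3.06], [-0.37, 2.12], [-1.25, 1.32], [0.18, 2.47], [-1.1, 4.24], [0.23, 1.98], [-2.94, 2.94]. Speed limits (rad/s): [2.57, 2.57, 3.14, 3.14, 3.14, 3.14, 3.14].

## Interface

Orientations are given as a unit quaternion [x, y, z, w].
In Python, from rig import env gives the robot as it stands.
- The arm moves only by the shell command python3 -m creep 'ROWS' [OPENING] [FORCE]. ROWS is JSON, a list of rows, each an object with "travel": the shift along the tool's x, y, z normalised to -1 to 1, where 1 is 0.3 m, a list of three; "twist": the turn about the tool's z normalised to -1 to 1, where 1 is 45 degrees. In form: [{"travel": [x, y, z], "twist": twist}, ...]. A call has 1 to 8 rows; each row is the pose to reach, as a shift and turn from the pose commanded when the call began, along the tool's axes at that moment; what a row does not reach only later rows make up. A row lasts 1/8 s, in which the tool goes at most 62.5 mm and 10.7 degrees, less where a joint would pass 70% of its speed; a pose out of reach is approached as far as the arm can. A call with a number of a shift or a turn outside -1 to 1 is refused whole. A call with a gripper value outside its range is refused whole. OPENING is the closure, from -1 (fully open) to 1 (shut), so that 0 is half open, set as the call begins (- or left out, the last holds). The fingers move at their own pace and stop on an object; FORCE is the grip in N (left out, the last holds). Time passes only in rows, so rows that repeat a pose let the fingers close. It gives the time, the measured TCP pose, the force, the opening and the grip force at its end, in the units of the state.
- env.read_state(): the state, without advancing time (a new reading comes with each control period).
- env.grab_frame(name): name is "scene" or "top"; returns the picture (400x640x3 uint8, red, green, blue); there is no depth.
- env.get_calibration(name): a dict with "camera_matrix" (3x3 intrinsics, pixels), "world_from_camera" (4x4, takes a point from camera to world coordinates). Camera axes: x right, y up, looking along -z (the intrinsics and any distortion apply to the point x, -y, -z); pixel columns grow to the right and rows downward; lengths in mm; the calibration is good to about 2 mm. A picture is of the moment at which its call begins. get_calibration takes no time and is no camera call.
- env.hand_in(): hands the job in; it is judged then, once.
The state is a dict: "time_s": time; "q": joint angles; "joint_vel": joint speeds; "tau": joint torques, N m; "position": TCP position; "ee_rot": TCP orientation; "force": force on the tool from outside, world axes, zero at the start; "moment": the same for the moment, N m; "finger_gap": finger opening in mm; "finger_force": force on a finger pad.
Only numpy, scipy, OpenCV 4.12 (cv2) and the standard library are available. Lean on these libraries where they do the work, as an engineer would, in place of code of your own. Each camera call takes 0.05 s, during which the arm holds its last target. There are 200 camera calls.

## Task

First slide the red-knobbed bolt fully home into its yellow keeper, so that the lower gearbox half is locked in the jig. Then pick up the upper half by its rib, fit it over the two dowels of the lower half and press it down against the spring-loaded bearing cup until the two halves meet flush. Finish while still holding it pressed shut like that; do not let go, keep the bolt home and leave the grease jar, screwdriver and screw tray where they are.

Things in the scene. Friction and masses are not known exactly. Their poses are not given: they have to be found in the camera images.
- jig: Dark steel assembly jig fixed to the bench: plate from -115 to +75 mm in x, -97 to +52 mm in y, 12 mm thick, with a nest of low rails. Origin on the bench under the nest's centre, z up. At y = -75 mm the bolt runs along the jig's +x axis in two blue guides (tops 36 mm above the bench), over the green ear of the lower half, into the keeper.
- bolt (a joint): Travel of the bolt in m along the jig's +x axis: 0 = drawn back, 0.050 = fully home in the keeper (hard stop). It starts near 0, stays where it is left and needs about 2 N to slide.
- bolt_knob (a point): Centre of the bolt's red upright knob, a cylinder 16 mm across, 40 to 72 mm above the bench (this point at 56 mm), on a thin stalk; at x = -80 mm + bolt travel, y = -75 mm in the jig's frame. Axes as the jig's. Nearest tall neighbour: the lower half's side, 40 mm from the knob's axis towards the jig's +y.
- keeper (a point): Centre of the fixed yellow keeper loop (14 mm long) that the bolt's end enters, at x = 21 mm, y = -75 mm in the jig's frame, 27 mm above the bench.
- house_face (a point): Centre of the upper face of the lower gearbox half, 47 mm above the bench. x along its long side (same as the jig's x), z up. Two 8 mm steel dowels stand on the face at x = +43 and -43 mm, y = 0, 18 mm tall, the top 8 mm tapered. In the middle a brass bearing cup, 36 mm across, stands 6 mm proud on a spring: 7 N to start it moving, 11 N when level with the face.
- house: The lower gearbox half: green open box 110 x 70 x 35 mm, 0.9 kg, loose in the jig's nest with 1 mm of play; origin at the centre of its underside, 35 mm below house_face, 12 mm above the bench. A green ear, 20 mm wide and 8 mm thick, sticks out to its -y side under the bolt's path.
- cover_grip (a point): Grasp point of the upper gearbox half, inside its upright green rib, which is 50 mm long in x, 16 mm thick in y and reaches from 12 to 50 mm above the half's underside. This point is 34 mm above the underside, so 34 mm above house_face when the halves meet flush. x along plate and rib, z up.
- cover: The upper gearbox half, lying flat on the bench: aluminium plate 110 x 70 x 12 mm with two 11 mm through holes for the dowels at x = +43 and -43 mm, y = 0, and the rib on top. Origin at the centre of its underside. Fits the lower half either way round. Its weight (250 to 480 g) alone does not close the spring.
- grease: Grease jar, 56 mm across, 75 mm tall, yellow cap; origin at the centre of its underside. Leave alone.
- driver: Screwdriver with a red handle, about 200 mm long, lying on the bench across the robot's view; origin under it. Leave alone.
- screws: Blue screw tray 60 x 80 x 30 mm; origin at the centre of its underside. Leave alone.
There are look-alikes about, which are no part of the job. Several things look just like the cover: the one meant starts farthest to the robot's right. There is more than one size of the house; the job needs the smaller.

How it is judged:
By the outcome, as a careful person would: the job done as asked, in the order asked, and still so for the second after the job is handed in, while the arm keeps its last pose, push and grip.
It also fails if it takes over 61 s, if anything falls off the work surface, if the arm or the gripper's body presses on something with over 40 N, if the wrist force passes 120 N, or if a joint passes its speed limit or range.

## Working session

There is one attempt and no reset: what is moved stays moved. The work goes in short steps, Python scripts to look and compute and a shell command to move; the robot and the scene stay as the last step left them, time stands still between calls to the robot, and variables do not carry over. Pictures are saved under pics/ and viewed, at most 10 in all, crops included, and the job is handed in when it is done.

```bash
mkdir -p pics; ls
python3 - <<'E'
from rig import env
import cv2
for n in ("scene","top"):
    f=env.grab_frame(n); cv2.imwrite(f"pics/{n}0.png",cv2.cvtColor(f,cv2.COLOR_RGB2BGR))
    print(n,env.get_calibration(n))
print(env.read_state())
E
```

```text
pics
scene {'camera_matrix': array([[481.67819581,   0.        , 314.76336536],
       [  0.        , 481.67819581, 195.68839574],
       [  0.        ,   0.        ,   1.        ]]), 'world_from_camera': array([[-1.42186273e-01, -7.35520427e-01,  6.62414345e-01,
         1.17650136e+03],
       [ 9.89737581e-01, -9.60205946e-02,  1.05828006e-01,
         1.19945994e+02],
       [-1.42332406e-02,  6.70663661e-01,  7.41625019e-01,
         7.53291748e+02],
       [ 0.00000000e+00,  0.00000000e+00,  0.00000000e+00,
         1.00000000e+00]])}
top {'camera_matrix': array([[505.18713864,   0.        , 318.52274465],
       [  0.        , 505.18713864, 199.10316928],
       [  0.        ,   0.        ,   1.        ]]), 'world_from_camera': array([[-1.32203143e-02,  9.97313321e-01, -7.20511079e-02,
         4.64320844e+02],
       [-9.99873036e-01, -1.38264913e-02, -7.92087933e-03,
         4.18243008e+01],
       [-8.89581249e-03,  7.19372435e-02,  9.97369489e-01,
         1.34607761e+03],
       [ 0.00000000e+00,  0.00000000e+00,  0.00000000e+00,
         1.00000000e+00]])}
{'time_s': 0.1, 'q': array([-1.32982718,  0.62926606,  0.03841848,  1.51826145, -0.0270107 ,
        0.99629601, -0.01997003]), 'joint_vel': array([ 1.22813891e-03, -1.63938197e-03,  8.29438256e-04, -2.75890649e-03,
        8.86206706e-05, -8.97324321e-04, -4.13150902e-04]), 'tau': array([ 2.79287109e-03, -5.50788617e+01,  1.14732686e+00, -1.87114692e+01,
       -5.21644915e-02,  1.92731753e-02,  6.84348288e-05]), 'position': array([196.16278629, 619.42095057, 403.83934444]), 'ee_rot': array([ 1.52761271e-01,  9.88262748e-01, -8.46457966e-04, -1.34215476e-04]), 'force': array([-0.41658638,  0.42987508, -0.02243958]), 'moment': array([ 0.00806179, -0.02235367,  0.00427907]), 'finger_force': 0.0, 'finger_gap': 93.70936912061795}
```

View pics/scene0.png

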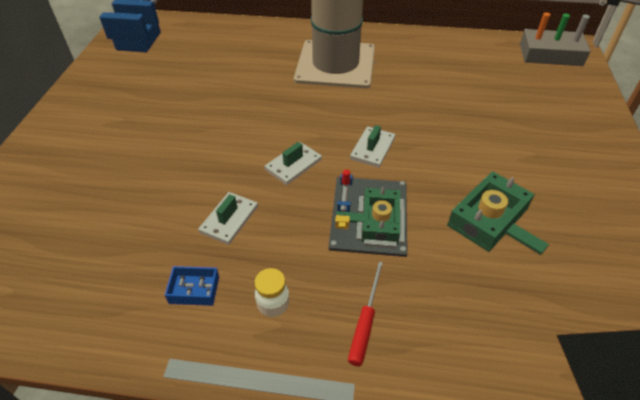

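View pics/top0.png

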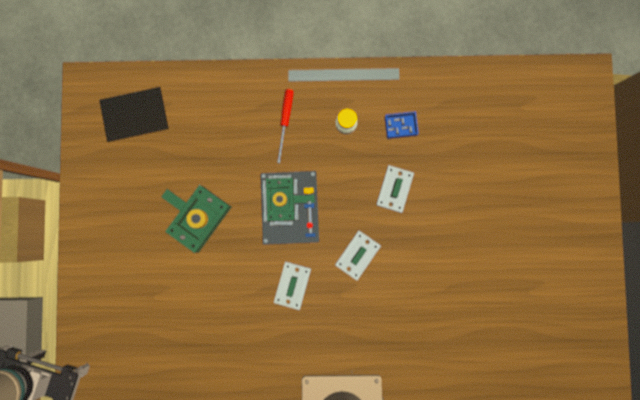

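Scene picture: covers at (228,215), (293,160), (374,143); jig with small house at (380,210), large house at (492,208). In the top view, cover candidates are (395,189), (358,255), (292,285), and house candidates are (280,200), in the jig, and (197,218), which is larger. I choose the cover at top (395,189), farthest to the right, and the house at (280,200). The bolt knob is at (310,226) and the keeper at (309,190).

```bash
cat > h.py <<'E'
from rig import env
import numpy as np, cv2
def grab(n): return env.grab_frame(n)
def cast(n,uv,z):
    c=env.get_calibration(n);K=c["camera_matrix"];T=c["world_from_camera"]
    uv=np.atleast_2d(uv).astype(float)
    d=np.c_[(uv[:,0]-K[0,2])/K[0,0],-(uv[:,1]-K[1,2])/K[1,1],-np.ones(len(uv))]@T[:3,:3].T
    o=T[:3,3]; return o+d*((z-o[2])/d[:,2])[:,None]
def blobs(img,roi,lo,hi,mina=8):
    x0,y0,x1,y1=roi
    hsv=cv2.cvtColor(img[y0:y1,x0:x1],cv2.COLOR_RGB2HSV)
    m=cv2.inRange(hsv,np.array(lo),np.array(hi))
    n,l,s,c=cv2.connectedComponentsWithStats(m)
    r=[(s[i,4],c[i]+[x0,y0],np.argwhere(l==i)[:,::-1]+[x0,y0]) for i in range(1,n) if s[i,4]>=mina]
    return sorted(r,key=lambda t:-t[0])
def rect(pts,n,z):
    p=cast(n,pts,z)[:,:2].astype(np.float32)
    return cv2.minAreaRect(p)
E
python3 - <<'E'
from h import *
t=grab("top");s=grab("scene")
R=dict(red=((0,150,90),(8,255,255)),yel=((22,150,120),(32,255,255)),green=((55,80,30),(90,255,255)),white=((0,0,150),(180,60,255)))
def show(k,img,n,roi,z,key):
    for a,c,p in blobs(img,roi,*R[key])[:3]:
        r=rect(p,n,z); print(k,n,a,c.round(1),cast(n,c,z)[0].round(1),"rect",np.round(r[0],1),np.round(r[1],1),round(r[2],1))
jt=(255,165,325,250); js=(325,165,412,258)
show("knob",t,"top",jt,60,"red");show("knob",s,"scene",js,56,"red")
show("keeper",t,"top",jt,33,"yel");show("keeper",s,"scene",js,27,"yel")
show("house",t,"top",(255,165,303,250),47,"green");show("house",s,"scene",js,47,"green")
ct=(370,155,425,220);cs=(190,185,265,250)
show("plate",t,"top",ct,12,"white");show("plate",s,"scene",cs,12,"white")
show("rib",t,"top",ct,50,"green");show("rib",s,"scene",cs,35,"green")
a=cv2.resize(t[165:250,255:325],(0,0),fx=5.5,fy=5.5,interpolation=cv2.INTER_CUBIC)
b=cv2.resize(t[155:220,365:425],(0,0),fx=5.5,fy=5.5,interpolation=cv2.INTER_CUBIC)
W=np.zeros((470,730,3),np.uint8);W[:a.shape[0],:a.shape[1]]=a;W[:b.shape[0],390:390+b.shape[1]]=b[:, :340]
cv2.imwrite("pics/crop1.png",W[:,:,::-1])
E
```

```text
knob top 28 [309.3 225. ] [491.5  76.3  60. ] rect [491.5  75.9] [12.7 10.2] 89.2
knob scene 90 [345.7 176. ] [492.3  74.9  56. ] rect [493.5  74.6] [42.6 14.3] 5.4
keeper top 113 [279.5 198.8] [561.4 154.1  33. ] rect [562.2 154. ] [33.9 34.1] 89.5
keeper top 63 [308.4 190.1] [583.   78.4  33. ] rect [583.4  79.4] [26.1 15.7] 89.2
keeper scene 111 [341.8 220. ] [583.9  77.4  27. ] rect [585.9  77.8] [27.1 26.9] 0.1
keeper scene 100 [382.  207.4] [541.5 153.1  27. ] rect [541.4 153.2] [34.8 31.8] 3.5
house top 892 [281.3 199.1] [559.6 148.2  47. ] rect [560.  140.4] [107.3  91.7] 1.3
house scene 1369 [378.1 214.3] [577.3 145.7  47. ] rect [573.9 125.3] [126.8 119.5] 1.5
plate top 969 [394.7 188.7] [ 585.6 -149.6   12. ] rect [ 586.1 -149.9] [ 71.7 112.8] 72.4
plate scene 973 [228.  218.9] [ 598.6 -148.6   12. ] rect [ 589.  -151.3] [ 69.7 109.7] 72.0
rib top 78 [396.5 187.4] [ 585.3 -148.8   50. ] rect [ 585.5 -149.1] [11.3 43.5] 70.3
rib scene 291 [226.3 208.7] [ 591.6 -150.5   35. ] rect [ 590.7 -150.1] [29.7 64.8] 72.6
```

View pics/crop1.png

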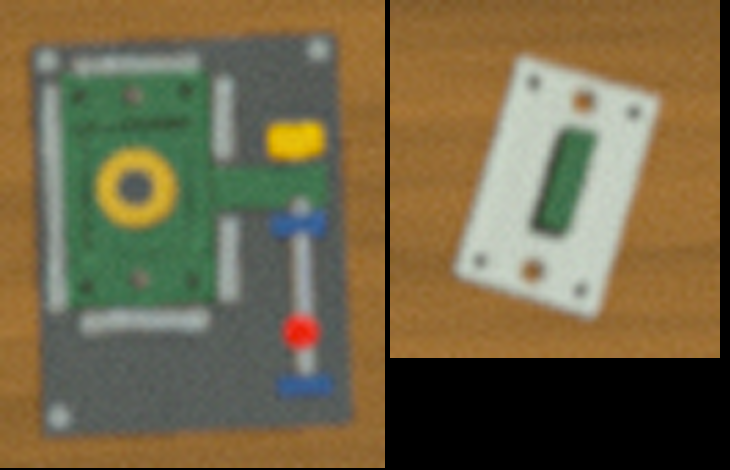

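The crop shows the knob at the lower end of the bolt, and the keeper above it (jig +x is about image-up). The chosen cover has its rib along about -17.6°, both holes clear, and sits alone. Now I'll add a planning helper and head for the knob.

```bash
cat >> h.py <<'E'
from scipy.spatial.transform import Rotation as Rn
def plan(x,y,z,yaw):
    "shift of grasp point to world xyz, tool x parallel to yaw(deg, mod 180)"
    s=env.read_state();R=Rn.from_quat(s["ee_rot"]).as_matrix()
    g=s["position"]+R[:,2]*env.grasp_offset
    d=R.T@(np.array([x,y,z])-g)
    cur=np.degrees(np.arctan2(R[1,0],R[0,0]))
    tw=-((yaw-cur+90)%180-90)
    print("t",round(s["time_s"],2),"grasp",g.round(1),"yaw",round(cur,1),"force",s["force"].round(1),"gap",round(s["finger_gap"],1),"ff",round(s["finger_force"],1))
    print("travel",(d/300).round(3),"twist",round(tw/45,3),"mm",d.round(1),"tilt",R[:2,2].round(4),"q7",round(s["q"][6],2))
E
python3 -c "
from h import *
plan(491.8,76,150,1.2)"
```

```text
t 0.2 grasp [196.1 619.3 223.7] yaw 162.4 force [-0.4  0.1  0.1] gap 93.9 ff 0.0
travel [-1.486 -1.429  0.247] twist -0.417 mm [-445.9 -428.6   74.2] tilt [-0.0003 -0.001 ] q7 -0.02
```

```bash
python3 -m creep '[{"travel":[-0.14,-0.135,0],"twist":0},{"travel":[-0.28,-0.27,0],"twist":0},{"travel":[-0.42,-0.405,0],"twist":0},{"travel":[-0.56,-0.54,0],"twist":0},{"travel":[-0.7,-0.675,0],"twist":0},{"travel":[-0.84,-0.81,0],"twist":0},{"travel":[-0.97,-0.93,0.03],"twist":0},{"travel":[-0.97,-0.93,0.03],"twist":0}]' 0.15 20; python3 -c "
from h import *
plan(491.8,76,140,1.2)"
```

```text
time_s: 1.2
position: [391.2, 261.7, 395.4]
ee_rot: [0.157, 0.988, -0.001, 0.0]
force: [-1.0, 0.7, 1.2]
finger_gap: 39.9
finger_force: 0.0
t 1.2 grasp [391.2 261.3 215. ] yaw 161.9 force [-1.   0.7  1.2] gap 39.9 ff 0.0
travel [-0.51  -0.483  0.251] twist -0.428 mm [-153.  -144.8   75.4] tilt [-0.0001 -0.0024] q7 0.64
```

```bash
python3 -m creep '[{"travel":[-0.12,-0.12,0.04],"twist":-0.1},{"travel":[-0.25,-0.24,0.1],"twist":-0.2},{"travel":[-0.38,-0.36,0.16],"twist":-0.32},{"travel":[-0.51,-0.483,0.22],"twist":-0.428},{"travel":[-0.51,-0.483,0.25],"twist":-0.428},{"travel":[-0.51,-0.483,0.25],"twist":-0.428},{"travel":[-0.51,-0.483,0.25],"twist":-0.428}]'
python3 - <<'E'
from h import *
plan(491.8,76,62,1.2)
t=grab("top")[150:270,240:340]; s=grab("scene")[120:240,300:420]
W=np.hstack([cv2.resize(i,(0,0),fx=3.5,fy=3.5) for i in (t,s)])
cv2.imwrite("pics/k1.png",W[:,:,::-1])
E
```

```text
time_s: 2.08
position: [491.1, 83.7, 321.1]
ee_rot: [-0.016, 1.0, 0.001, 0.0]
force: [-0.2, -0.8, 0.7]
finger_gap: 39.8
finger_force: 0.0
t 2.08 grasp [491.2  83.8 140.7] yaw -178.1 force [-0.2 -0.8  0.7] gap 39.8 ff 0.0
travel [-0.001 -0.026  0.262] twist 0.015 mm [-0.4 -7.9 78.7] tilt [0.0002 0.0011] q7 1.35
```

View pics/k1.png

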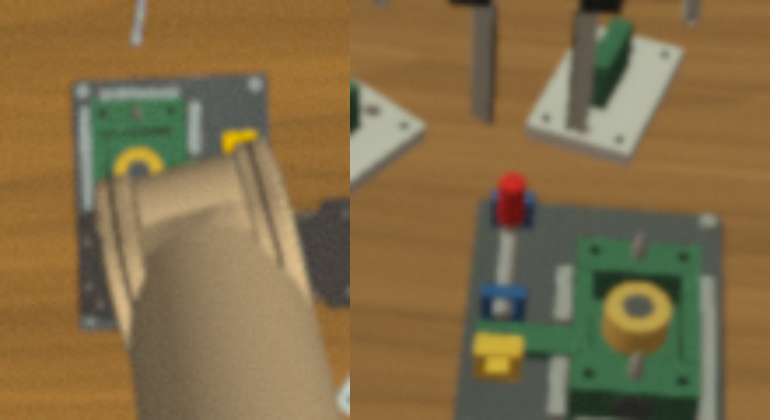

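The crop shows the fingers hanging above the knob (scene crop about (512,205)); the top view is blocked by the arm. Next I'll shift sideways, go down, then grip.

```bash
python3 -m creep '[{"travel":[0,-0.026,0],"twist":0},{"travel":[0,-0.026,0.08],"twist":0},{"travel":[0,-0.026,0.16],"twist":0},{"travel":[0,-0.026,0.22],"twist":0},{"travel":[0,-0.026,0.26],"twist":0},{"travel":[0,-0.026,0.26],"twist":0}]' 0.15 20;  python3 -c "
from h import *
plan(491.8,76,62,1.2)"; python3 -m creep '[{"travel":[0,0,0],"twist":0},{"travel":[0,0,0],"twist":0},{"travel":[0,0,0],"twist":0},{"travel":[0,0,0],"twist":0}]' 1 20;  python3 -c "
from h import *
plan(534,77,62,1.2)"
```

```text
time_s: 2.92
position: [491.5, 73.6, 242.2]
ee_rot: [-0.015, 1.0, -0.0, -0.001]
force: [-0.1, -0.1, -0.0]
finger_gap: 40.0
finger_force: 0.0
t 2.92 grasp [491.3  73.5  61.8] yaw -178.3 force [-0.1 -0.1 -0. ] gap 40.0 ff 0.0
travel [-0.002  0.008 -0.001] twist 0.011 mm [-0.5  2.5 -0.2] tilt [-0.0012 -0.0003] q7 1.36
time_s: 3.42
position: [491.9, 75.5, 243.2]
ee_rot: [-0.016, 1.0, 0.001, 0.001]
force: [-0.2, 4.2, 0.8]
finger_gap: 15.6
finger_force: 20.0
t 3.42 grasp [492.2  76.   62.8] yaw -178.2 force [-0.2  4.2  0.8] gap 15.6 ff 20.0
travel [-0.139 -0.001  0.003] twist 0.013 mm [-41.8  -0.3   0.9] tilt [0.0014 0.0026] q7 1.36
```

Knob gripped (gap 15.6). Slide it home.

```bash
python3 -m creep '[{"travel":[-0.02,0.006,0],"twist":0},{"travel":[-0.05,0.006,0],"twist":0},{"travel":[-0.08,0.006,0],"twist":0},{"travel":[-0.11,0.006,0],"twist":0},{"travel":[-0.13,0.006,0],"twist":0},{"travel":[-0.13,0.006,0],"twist":0}]' 1 30;  python3 -c "
from h import *
plan(534,77,62,1.2)"; python3 -m creep '[{"travel":[-0.007,0,0],"twist":0},{"travel":[-0.014,0,0],"twist":0},{"travel":[-0.02,0,0],"twist":0},{"travel":[-0.02,0,0],"twist":0}]';  python3 -c "
from h import *
plan(534,77,62,1.2)"
```

```text
time_s: 4.18
position: [531.6, 77.0, 243.2]
ee_rot: [-0.015, 1.0, 0.0, 0.001]
force: [-0.5, 2.9, 4.5]
finger_gap: 15.6
finger_force: 30.0
t 4.17 grasp [531.9  77.1  62.8] yaw -178.3 force [-0.5  2.9  4.5] gap 15.6 ff 30.0
travel [-0.007 -0.001  0.003] twist 0.011 mm [-2.  -0.2  0.8] tilt [0.0021 0.0008] q7 1.37
time_s: 4.68
position: [534.2, 77.2, 243.1]
ee_rot: [-0.015, 1.0, -0.0, -0.003]
force: [-8.8, 2.1, 14.6]
finger_gap: 15.3
finger_force: 30.0
t 4.67 grasp [533.   77.1  62.7] yaw -178.3 force [-8.8  2.1 14.6] gap 15.3 ff 30.0
travel [-0.003 -0.001  0.002] twist 0.011 mm [-1.  -0.2  0.7] tilt [-0.0067 -0.0003] q7 1.37
```

```bash
python3 -m creep '[{"travel":[-0.007,0,0],"twist":0},{"travel":[-0.014,0,0],"twist":0},{"travel":[-0.014,0,0],"twist":0},{"travel":[-0.014,0,0],"twist":0}]';  python3 -c "
from h import *
plan(534,77,62,1.2)
s=grab('scene'); cv2.imwrite('pics/b1.png',cv2.resize(s[120:260,300:440],(0,0),fx=4,fy=4)[:,:,::-1])"
```

```text
time_s: 5.18
position: [535.9, 77.3, 243.0]
ee_rot: [-0.015, 1.0, -0.0, -0.007]
force: [-14.3, 1.4, 19.9]
finger_gap: 15.2
finger_force: 30.0
t 5.17 grasp [533.4  77.1  62.6] yaw -178.3 force [-14.3   1.4  19.9] gap 15.2 ff 30.0
travel [-0.002 -0.     0.002] twist 0.012 mm [-0.6 -0.1  0.6] tilt [-0.0139 -0.0011] q7 1.37
```

View pics/b1.png

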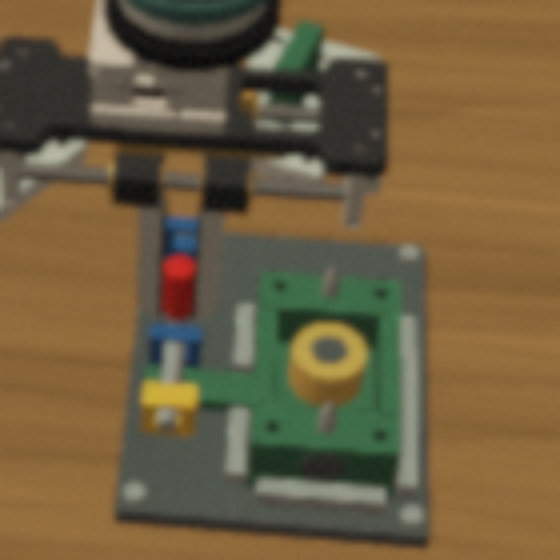

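The bolt's end has gone through the keeper (crop (168,410)), and the force rises with no more travel, so it is home. Release and rise.

```bash
python3 -m creep '[{"travel":[0.008,0,0],"twist":0},{"travel":[0.008,0,0],"twist":0},{"travel":[0.008,0,0],"twist":0},{"travel":[0.008,0,0],"twist":0}]' 0.15 20;  python3 -m creep '[{"travel":[0.008,0,-0.04],"twist":0},{"travel":[0.008,0,-0.16],"twist":0},{"travel":[0.008,0,-0.28],"twist":0},{"travel":[0.008,0,-0.33],"twist":0},{"travel":[0.008,0,-0.33],"twist":0}]';python3 -c "
from h import *
plan(585.5,-149.3,130,-17.6)
s=grab('scene')
for a,c,p in blobs(s,(325,165,412,258),(0,150,90),(8,255,255))[:2]: print(a,c,cast('scene',c,56))"
```

```text
time_s: 5.72
position: [538.7, 76.6, 242.5]
ee_rot: [-0.015, 1.0, -0.0, 0.0]
force: [-0.1, 0.1, -0.2]
finger_gap: 39.9
finger_force: 0.0
time_s: 6.35
position: [536.2, 76.8, 342.6]
ee_rot: [-0.015, 1.0, 0.0, 0.001]
force: [0.6, -0.0, -0.1]
finger_gap: 39.8
finger_force: 0.0
t 6.35 grasp [536.6  76.9 162.2] yaw -178.3 force [ 0.6 -0.  -0.1] gap 39.8 ff 0.0
travel [-0.141 -0.758  0.107] twist 0.428 mm [ -42.2 -227.5   32.2] tilt [0.0021 0.0004] q7 1.38
105 [344.20952381 191.16190476] [[534.30986022  76.16328968  56.        ]]
```

```bash
python3 -m creep '[{"travel":[-0.03,-0.15,0],"twist":0.07},{"travel":[-0.06,-0.32,0],"twist":0.17},{"travel":[-0.09,-0.48,0.02],"twist":0.28},{"travel":[-0.12,-0.64,0.05],"twist":0.38},{"travel":[-0.141,-0.758,0.09],"twist":0.428},{"travel":[-0.141,-0.758,0.107],"twist":0.428},{"travel":[-0.141,-0.758,0.107],"twist":0.428}]' 0 20;python3 -c "
from h import *
plan(585.5,-149.3,35,-17.6)
s=grab('scene'); cv2.imwrite('pics/c1.png',cv2.resize(s[110:270,160:300],(0,0),fx=3.7,fy=3.7)[:,:,::-1])"
```

```text
time_s: 7.28
position: [584.4, -148.2, 307.8]
ee_rot: [0.152, 0.988, 0.001, -0.002]
force: [-0.7, 0.4, -0.2]
finger_gap: 47.1
finger_force: 0.0
t 7.28 grasp [ 583.8 -147.9  127.4] yaw 162.5 force [-0.7  0.4 -0.2] gap 47.1 ff 0.0
travel [-0.008 -0.003  0.308] twist 0.002 mm [-2.4 -0.8 92.3] tilt [-0.0035  0.0017] q7 1.5
```

View pics/c1.png

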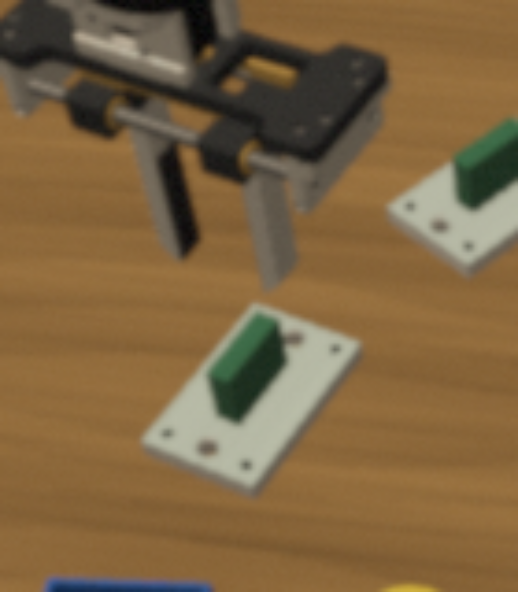

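The fingers straddle the chosen rib (crop (245,365)) and are well aligned. Descend, grip and lift.

```bash
python3 -m creep '[{"travel":[-0.008,-0.003,0.05],"twist":0},{"travel":[-0.008,-0.003,0.12],"twist":0},{"travel":[-0.008,-0.003,0.2],"twist":0},{"travel":[-0.008,-0.003,0.26],"twist":0},{"travel":[-0.008,-0.003,0.304],"twist":0},{"travel":[-0.008,-0.003,0.304],"twist":0},{"travel":[-0.008,-0.003,0.304],"twist":0}]' 0 20; python3 -c "
from h import *
plan(585.5,-149.3,35,-17.6)"; python3 -m creep '[{"travel":[0,0,0],"twist":0},{"travel":[0,0,0],"twist":0},{"travel":[0,0,0],"twist":0},{"travel":[0,0,0],"twist":0},{"travel":[0,0,0],"twist":0}]' 1 50; python3 -c "
from h import *
plan(585.5,-149.3,150,-17.6)"
```

```text
time_s: 8.2
position: [587.4, -150.9, 218.9]
ee_rot: [0.153, 0.988, -0.0, 0.001]
force: [-0.2, 0.5, 0.9]
finger_gap: 47.1
finger_force: 0.0
t 8.2 grasp [ 587.6 -151.    38.5] yaw 162.4 force [-0.2  0.5  0.9] gap 47.1 ff 0.0
travel [0.008 0.003 0.012] twist 0.001 mm [2.5 1.  3.5] tilt [ 0.0011 -0.0003] q7 1.51
time_s: 8.82
position: [587.1, -151.0, 218.6]
ee_rot: [0.153, 0.988, -0.0, 0.0]
force: [-1.0, -0.4, 1.2]
finger_gap: 15.8
finger_force: 50.0
t 8.82 grasp [ 587.1 -151.    38.2] yaw 162.4 force [-1.  -0.4  1.2] gap 15.8 ff 50.0
travel [ 0.007  0.004 -0.373] twist 0.0 mm [   2.     1.1 -111.8] tilt [ 0.0002 -0.    ] q7 1.51
```

```bash
python3 -m creep '[{"travel":[0,0,-0.05],"twist":0},{"travel":[0,0,-0.15],"twist":0},{"travel":[0,0,-0.27],"twist":0},{"travel":[0,0,-0.37],"twist":0},{"travel":[0,0,-0.37],"twist":0},{"travel":[0,0,-0.37],"twist":0}]'
python3 - <<'E'
from h import *
plan(563.3,153.8,150,1.2)
E
```

```text
time_s: 9.57
position: [586.3, -150.6, 328.3]
ee_rot: [0.153, 0.988, 0.0, -0.001]
force: [0.7, 0.0, -3.8]
finger_gap: 15.7
finger_force: 50.0
t 9.57 grasp [ 585.9 -150.5  147.9] yaw 162.4 force [ 0.7  0.  -3.8] gap 15.7 ff 50.0
travel [ 0.378  0.944 -0.006] twist -0.417 mm [113.4 283.3  -1.9] tilt [-0.0023  0.0006] q7 1.5
```

```bash
python3 -m creep '[{"travel":[0.04,0.1,0],"twist":-0.05},{"travel":[0.1,0.26,0],"twist":-0.12},{"travel":[0.17,0.43,0],"twist":-0.2},{"travel":[0.24,0.6,0],"twist":-0.28},{"travel":[0.31,0.77,0],"twist":-0.36},{"travel":[0.36,0.9,0],"twist":-0.417},{"travel":[0.378,0.944,0],"twist":-0.417},{"travel":[0.378,0.944,0],"twist":-0.417}]'; python3 -m creep '[{"travel":[0,0,0],"twist":0},{"travel":[0,0,0],"twist":0}]'
python3 - <<'E'
from h import *
plan(563.3,153.8,130,1.2)
s=grab("scene");cv2.imwrite('pics/d1.png',cv2.resize(s[100:260,320:440],(0,0),fx=3.7,fy=3.7,interpolation=cv2.INTER_CUBIC)[:,:,::-1])
E
```

```text
time_s: 10.58
position: [563.9, 153.8, 328.0]
ee_rot: [-0.011, 1.0, -0.0, -0.001]
force: [0.7, -0.1, -4.1]
finger_gap: 15.7
finger_force: 50.0
time_s: 10.82
position: [564.8, 151.3, 329.2]
ee_rot: [-0.009, 1.0, -0.001, -0.0]
force: [-0.1, -0.2, -4.5]
finger_gap: 15.8
finger_force: 50.0
t 10.82 grasp [564.7 151.1 148.8] yaw -179.0 force [-0.1 -0.2 -4.5] gap 15.8 ff 50.0
travel [0.005 0.009 0.063] twist -0.004 mm [ 1.4  2.8 18.8] tilt [-0.0003 -0.0012] q7 1.26
```

View pics/d1.png

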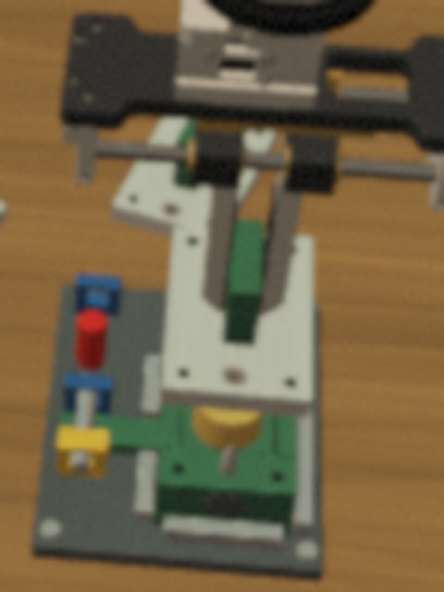

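The cover is held flat above the house, its front hole at crop (235,375) and the front dowel at (228,455). Measure their offset.

Run:
```python
from h import *
h=cast("scene",[320+235.5/3.7,100+376/3.7],122.6)[0]; d=cast("scene",[320+228.5/3.7,100+455/3.7],56)[0]
k=cast("scene",[320+91/3.7,100+338/3.7],56)[0]
print("hole",h.round(1),"dowel",d.round(1),"knob",k.round(1))
# plate corners of cover: front edge corners
print("corners",cast("scene",[[320+163/3.7,100+392/3.7],[320+311/3.7,100+402/3.7],[320+313/3.7,100+237/3.7]],122.6).round(1))
# top view, unobstructed original: cup and dowels
t=cv2.cvtColor(cv2.imread("pics/top0.png"),cv2.COLOR_BGR2RGB)
print("dowels top",cast("top",[[255+135.5/5.5,165+96/5.5],[255+141/5.5,165+280/5.5]],60).round(1))
c=cast("top",[[255+137/5.5,165+188/5.5]],53);print("cup",c.round(1))
print("cover holes",cast("top",[[365+(584-390)/5.5,155+101/5.5],[365+(533-390)/5.5,155+270/5.5]],8).round(1))
plan(563.3,153.8,130,1.2)
```

```text
hole [611.4 150.9 122.6] dowel [605.1 153.2  56. ] knob [534.7  77.   56. ]
corners [[625.8 117.9 122.6]
 [623.  186.3 122.6]
 [512.5 185.2 122.6]]
dowels top [[601.3 151.   60. ]
 [515.6 149.1  60. ]]
cup [[558.9 151.3  53. ]]
cover holes [[ 626.6 -166.     8. ]
 [ 545.1 -139.5    8. ]]
t 10.88 grasp [564.7 151.5 148.9] yaw -179.0 force [ 0.4  0.3 -4. ] gap 15.7 ff 50.0
travel [0.005 0.008 0.063] twist -0.004 mm [ 1.4  2.3 18.9] tilt [-0.0001 -0.0008] q7 1.26
```

```bash
python3 - <<'E'
from h import *
plan(560.9,152.5,109,1.2)
E
python3 -m creep '[{"travel":[0.012,0.003,0.04],"twist":0},{"travel":[0.012,0.003,0.08],"twist":0},{"travel":[0.012,0.003,0.12],"twist":0},{"travel":[0.012,0.003,0.132],"twist":0},{"travel":[0.012,0.003,0.132],"twist":0},{"travel":[0.012,0.003,0.132],"twist":0}]'
python3 - <<'E'
from h import *
plan(560.9,152.5,109,1.2)
s=grab("scene");cv2.imwrite('pics/d2.png',cv2.resize(s[160:260,330:430],(0,0),fx=6,fy=6,interpolation=cv2.INTER_CUBIC)[:,:,::-1])
E
```

```text
t 10.88 grasp [564.7 151.5 148.9] yaw -179.0 force [ 0.4  0.3 -4. ] gap 15.7 ff 50.0
travel [0.013 0.004 0.133] twist -0.004 mm [ 3.8  1.1 39.9] tilt [-0.0001 -0.0008] q7 1.26
time_s: 11.62
position: [561.1, 154.2, 290.1]
ee_rot: [-0.01, 1.0, 0.0, 0.0]
force: [0.3, 0.3, -5.2]
finger_gap: 15.8
finger_force: 50.0
t 11.62 grasp [561.2 154.3 109.7] yaw -178.8 force [ 0.3  0.3 -5.2] gap 15.8 ff 50.0
travel [ 0.001 -0.006  0.002] twist -0.0 mm [ 0.3 -1.8  0.7] tilt [0.0007 0.0002] q7 1.26
```

View pics/d2.png

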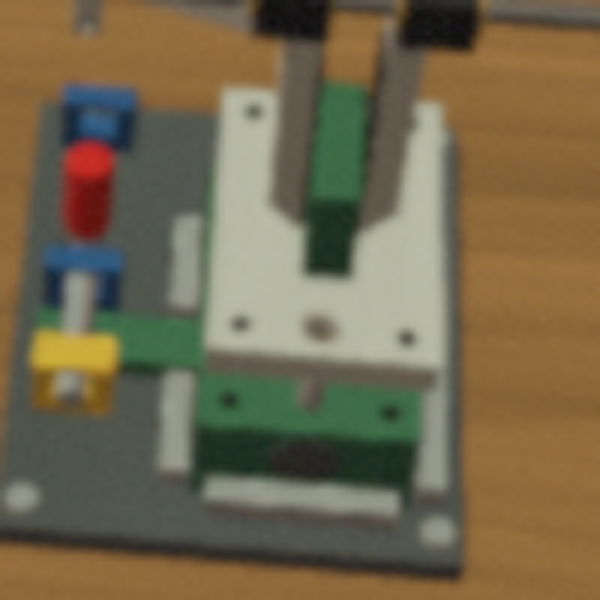

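The cover is just above the dowels. Its hole is at (320,327) and its small holes at (240,323) and (407,338). The house's small holes are at (229,400) and (390,412), and the dowel foot is at about (309,404).

Run:
```python
from h import *
f=lambda p,z: cast("scene",(np.array(p)+.5)/6-.5+[330,160],z)[:,:2].round(1)
print("cover",*f([[320,327],[240,323],[407,338],[253,111]],83.5)); print("house",*f([[309,404],[229,400],[390,412]],47))
t=cv2.cvtColor(cv2.imread("pics/top0.png"),cv2.COLOR_BGR2RGB)
g=lambda p,z: cast("top",(np.array(p)+.5)/5.5-.5+[255,165],z)[:,:2].round(1)
print("house screws top",*g([[79,97],[186,91],[87,288],[193,283]],47))
g=lambda p,z: cast("top",(np.array(p)-[390,0]+.5)/5.5-.5+[365,155],z)[:,:2].round(1)
print("cover screws top",*g([[534,83],[634,112],[480,260],[580,290]],12))
plan(560.9,152.5,109,1.2)
```

```text
cover [606.7 152.9] [608.2 129. ] [607.6 179. ] [518.5 127.2]
house [607.3 152.9] [609.  128.2] [607.2 177.8]
house screws top [603.7 179.8] [605.8 129.4] [513.8 176.6] [515.5 126.9]
cover screws top [ 636.4 -140.5] [ 621.6 -188.3] [ 551.1 -112.5] [ 536.  -160.2]
t 11.68 grasp [561.2 154.3 109.8] yaw -178.8 force [-0.3  0.4 -4.3] gap 16.0 ff 50.0
travel [ 0.001 -0.006  0.003] twist -0.0 mm [ 0.4 -1.8  0.8] tilt [0.0009 0.0003] q7 1.26
```

```bash
python3 -m creep '[{"travel":[0,-0.003,0],"twist":-0.013},{"travel":[0,-0.003,0.012],"twist":-0.013},{"travel":[0,-0.003,0.024],"twist":-0.013},{"travel":[0,-0.003,0.036],"twist":-0.013},{"travel":[0,-0.003,0.045],"twist":-0.013},{"travel":[0,-0.003,0.045],"twist":-0.013}]'
python3 - <<'E'
from h import *
plan(560.9,153.4,85.2,1.6)
E
```

```text
time_s: 12.42
position: [560.8, 153.3, 275.9]
ee_rot: [-0.015, 1.0, -0.0, -0.0]
force: [-0.9, 0.3, -4.5]
finger_gap: 15.4
finger_force: 50.0
t 12.43 grasp [560.7 153.2  95.5] yaw -178.2 force [-0.9  0.3 -4.5] gap 15.4 ff 50.0
travel [-0.001  0.001  0.034] twist 0.004 mm [-0.2  0.2 10.3] tilt [-0.0006 -0.0002] q7 1.26
```

It is over both dowels with no contact force. Go on down.

```bash
python3 -m creep '[{"travel":[0,0,0.01],"twist":0},{"travel":[0,0,0.02],"twist":0},{"travel":[0,0,0.028],"twist":0},{"travel":[0,0,0.035],"twist":0},{"travel":[0,0,0.035],"twist":0}]' 1 60; python3 -c "
from h import *
plan(560.9,153.4,85.2,1.6)"; python3 -m creep '[{"travel":[0,0,0.004],"twist":0},{"travel":[0,0,0.008],"twist":0},{"travel":[0,0,0.008],"twist":0}]' ; python3 -c "
from h import *
plan(560.9,153.4,85.2,1.6)"
```

```text
time_s: 13.05
position: [561.0, 153.3, 266.2]
ee_rot: [-0.015, 1.0, 0.0, 0.0]
force: [-2.0, 0.9, 6.0]
finger_gap: 15.5
finger_force: 60.0
t 13.05 grasp [561.1 153.3  85.8] yaw -178.2 force [-2.   0.9  6. ] gap 15.5 ff 60.0
travel [0.001 0.    0.002] twist 0.004 mm [0.2 0.1 0.6] tilt [0.0006 0.0002] q7 1.26
time_s: 13.42
position: [560.9, 153.3, 265.5]
ee_rot: [-0.015, 1.0, 0.0, 0.0]
force: [-5.4, -1.3, 18.7]
finger_gap: 15.8
finger_force: 60.0
t 13.43 grasp [561.1 153.4  85.1] yaw -178.2 force [-5.4 -1.3 18.7] gap 15.8 ff 60.0
travel [ 0.001  0.    -0.   ] twist 0.004 mm [ 0.2  0.  -0.1] tilt [0.001  0.0003] q7 1.26
```

```bash
python3 -m creep '[{"travel":[0,0,0.003],"twist":0},{"travel":[0,0,0.003],"twist":0},{"travel":[0,0,0.003],"twist":0}]'
python3 - <<'E'
from h import *
plan(560.9,153.4,85.2,1.6)
s=grab("scene");cv2.imwrite('pics/d3.png',cv2.resize(s[160:260,330:430],(0,0),fx=6,fy=6,interpolation=cv2.INTER_CUBIC)[:,:,::-1])
for a,c,p in blobs(s,(325,165,412,258),(0,150,90),(8,255,255))[:1]: print(a,c,cast('scene',c,56))
E
```

```text
time_s: 13.8
position: [560.9, 153.3, 265.5]
ee_rot: [-0.015, 1.0, 0.0, 0.001]
force: [-6.0, -1.7, 24.8]
finger_gap: 15.7
finger_force: 60.0
t 13.8 grasp [561.1 153.4  85.1] yaw -178.2 force [-6.  -1.7 24.8] gap 15.7 ff 60.0
travel [ 0.001  0.    -0.   ] twist 0.004 mm [ 0.2  0.  -0.1] tilt [0.0012 0.0004] q7 1.26
102 [344.16666667 191.3627451 ] [[534.85494257  76.1343688   56.        ]]
```

View pics/d3.png

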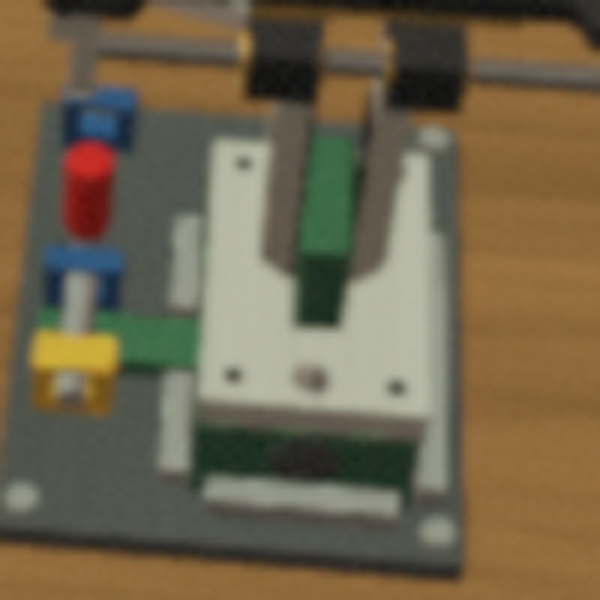

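The cover sits flush on the house with the dowel visible in its hole at (310,378). The bolt is still through the keeper at (68,385). z no longer changes as the force rises, and about 29 N is pressing against the 11 N spring.

```bash
python3 -c "
from rig import env
print(env.hand_in())"
```

```text
the job is handed in; nothing more can be done
None
```

The job is handed in at about 14 s: the bolt is home in the keeper, and the upper half sits over both dowels, pressed flush and still gripped; I went nowhere near the jar, screwdriver or tray.

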